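# Clear the weighing plate and pick out the full tin

## Robot

A 7-joint arm with a two-finger parallel gripper is mounted at the origin on the work surface. World frame = base frame: x ahead of the robot, y to its left, z up, the work surface at z = 0. Lengths are in m, angles in rad, forces in N, time in s.
With the tool pointing down it reaches from about 0.4 to 0.75 m from the base axis. Payload 19.5 kg.
Tool frame: the origin (TCP) lies midway between the tips of the shut fingers; the grasp point (between the pads) lies 19 mm behind it (robot.hold_point_z is the z of the grasp point in the tool frame, in m); z points along the fingers, y is the direction in which the jaws open and shut (so a half turn about z gives the same grasp; the last joint's range is limited). The gripper opens to 85 mm and grips with 20 to 120 N. Pads are 22 mm wide; open, the fingers measure 114 mm over their backs; the gripper's body (76 mm by 85 mm) begins 54 mm behind the grasp point. The pads swing forward as they close: fully open they stand 13 mm farther back than shut.
Start: joints at [-1.199, 0.707, -0.028, 1.485, 0.022, 0.951, -0.075], TCP at [0.231, 0.526, 0.198] pointing down, gripper open.
Joint ranges: [-2.71, 2.71], [-0.32, 2.16], [-1.57, 1.52], [0, 2.45], [-1.46, 4.6], [0, 2.02], [-2.83, 2.83]. Speed limits (rad/s): [1.89, 1.89, 2.57, 2.57, 3.01, 3.01, 3.01].

## Interface

Orientations are given as [roll, pitch, yaw] about the fixed x, y, z axes, in that order (R = Rz(yaw) Ry(pitch) Rx(roll)).
In Python, from plant import state, cams, robot, finder gives the robot as it stands.
- The arm moves only by the tool jog_arm, never from a script. Its arguments are lists of equal length, an entry for each row: "angular": the turn, a rotation vector about the tool's x, y, z each as a share of 2 pi rad, from -1 to 1, a list of three; "dp": the shift along the tool's x, y, z each as a share of 0.1 m, from -1 to 1, a list of three; "claw": the opening, from -1 (shut) to 1 (fully open). A call has 1 to 12 rows; each row is the pose to reach, as a shift and turn from the pose measured when the call began, along the tool's axes at that moment, turning the shorter way round; what a row does not reach only later rows make up. A row lasts 1/10 s, in which the tool goes at most 50 mm and 8.59 degrees, less where a joint would pass 70% of its speed; a pose out of reach is approached as far as the arm can. A call with a number of a shift or a turn outside -1 to 1 is refused whole. A call with a gripper value outside its range is refused whole. The fingers move at their own pace and stop on an object; "newtons" is the grip in N (left out, the last holds). Time passes only in rows, so rows that repeat a pose let the fingers close. It gives the time, the measured TCP pose, the force and the opening at its end, in the units of the state.
- state(): the state, without advancing time (a new reading comes with each control period).
- cams.capture(name): name is "scene" or "top" or "wrist"; returns a dict with "img" (384x512x3 uint8, red, green, blue), "z_map" (384x512 float32, m along the optical axis (not along the pixel's ray), 0 where there is no reading), "vertical_fov" (degrees; the focal length in pixels is half the picture's height over the tangent of half this angle, whatever the lens; pixels are square), "cx", "cy" (the principal point, pixels), "rvec" (rotation vector, rad) and "tvec" (3), from world to camera coordinates, as OpenCV has them. Camera axes: x right, y down, z forward; pixel columns grow to the right and rows downward; lengths in m; the calibration is good to about 2 mm. A picture is of the moment at which its call begins.
- robot.sign_off(): hands the job in, once; it reports no verdict.
Trained networks look in the newest picture that a camera, given by its name, has taken for a name from the list of things; names that differ only in an ending like _2 or _b are one class to them, and where a whole thing is asked for, a point or a joint stands for the part that bears it (a point fixed in the world has none). Each returns a list of dicts, best first, with "p" (0 to 1); they miss things now and then, are a little off and sometimes report something else, mostly with a low value. They report only what shows in the picture. A call takes as long as a camera call. They do not tell look-alikes from the thing itself.
- finder.boxes_of(name, camera): "centre" ([x, y, z] in m, in world coordinates, good to about 4 mm: the middle of the surface that is visible of it).
- finder.silhouettes(name, camera): "pixels" (384x512 bool, what is visible of it).
- finder.place_of(name, camera): "centre" ([x, y, z] in m, in world coordinates, good to about 4 mm: a listed point, or the origin of a listed thing).
The state is a dict: "time": time; "qpos": joint angles; "joint_vel": joint speeds; "effort": joint torques, N m; "tool_pos": TCP position; "ee_rot": TCP orientation; "force": force on the tool from outside, world axes, zero at the start; "ft_torque": the same for the moment, N m; "grip_width": finger opening in m.
Only numpy, scipy, OpenCV 4.12 (cv2) and the standard library are available. Lean on these libraries where they do the work, as an engineer would, in place of code of your own. Each camera call takes 0.05 s, during which the arm holds its last target.

## Task

With the scraper block, not your fingers, wipe the loose chips off the weighing plate onto the bench, then set the scraper down on the bench. Next lift the three identical tins in turn to feel which is heaviest, leave the lighter two standing on the bench, and finish while still holding the heaviest upright and still over the middle of the plate, about 10 cm clear above it, without putting it down or letting go. Leave the other goods on the bench where they are.

Things in the scene. Friction and masses are not known exactly. Their poses are not given: they have to be found in the camera images.
- plate_center (a point): Centre of the upper face of the bench scale's square-cornered steel weighing plate, 40 mm above the bench. Plate 200 mm along the point's x and 180 mm along its y, level, flat, no rim, 12 mm thick, rigid (it does not sink), on a slightly smaller grey base fixed to the bench. A low grey indicator unit (110 mm in x, 60 mm in y, 34 mm high, lower than the plate) stands off its +y edge, centred 135 mm from the plate's centre. The bench beyond its +x edge is free for about 80 mm.
- scraper_center (a point): Wooden scraper block with a rubber sole, 61 mm tall, standing upright on the bench; the point is half-way up, 30.5 mm above its sole. Base 130 mm long (y), 30 mm thick (x), 20 mm high; on it a grip ridge 100 mm long (y), 24 mm thick (x), from 20 to 61 mm above the sole. Grip it across the ridge (along x), high enough for the fingertips to stay above the base. z points up. 0.16 kg.
- chip_0_center (a point): Loose hard black plastic chip lying on the weighing plate, 26 x 18 mm and 10 mm thick, 10 g; the point is its centre. At the start all three chips lie within 70 mm in x and 54 mm in y of the plate's centre and at least 45 mm from its -x edge.
- chip_1_center (a point): Loose hard black plastic chip lying on the weighing plate, 26 x 18 mm and 10 mm thick, 10 g; the point is its centre. At the start all three chips lie within 70 mm in x and 54 mm in y of the plate's centre and at least 45 mm from its -x edge.
- chip_2_center (a point): Loose hard black plastic chip lying on the weighing plate, 26 x 18 mm and 10 mm thick, 10 g; the point is its centre. At the start all three chips lie within 70 mm in x and 54 mm in y of the plate's centre and at least 45 mm from its -x edge.
- tin_a_center (a point): One of three outwardly identical closed plain metal tins, upright cylinder 64 mm diameter, 84 mm tall, with a flat lid flush with the top. Stands on the bench; the point is its centre, 42 mm above its underside, z up along the tin. Weight cannot be seen: one tin weighs about 0.42 to 0.50 kg, the other two about 0.16 to 0.27 kg each, and any of the places may hold the heavy one. About 50 mm of free bench on its left and right (world y) sides.
- tin_b_center (a point): One of three outwardly identical closed plain metal tins, upright cylinder 64 mm diameter, 84 mm tall, with a flat lid flush with the top. Stands on the bench; the point is its centre, 42 mm above its underside, z up along the tin. Weight cannot be seen: one tin weighs about 0.42 to 0.50 kg, the other two about 0.16 to 0.27 kg each, and any of the places may hold the heavy one. About 50 mm of free bench on its left and right (world y) sides.
- tin_c_center (a point): One of three outwardly identical closed plain metal tins, upright cylinder 64 mm diameter, 84 mm tall, with a flat lid flush with the top. Stands on the bench; the point is its centre, 42 mm above its underside, z up along the tin. Weight cannot be seen: one tin weighs about 0.42 to 0.50 kg, the other two about 0.16 to 0.27 kg each, and any of the places may hold the heavy one. About 50 mm of free bench on its left and right (world y) sides.
- jar_center (a point): Bystander: amber glass jar, 48 mm diameter, 70 mm tall; the point is its centre. Leave it alone.
- can_center (a point): Bystander: plain low food can, 74 mm diameter, 60 mm tall; the point is its centre. Leave it alone.
- tape_center (a point): Bystander: cardboard-brown tape roll lying flat, 70 mm diameter, 40 mm high; the point is its centre. Leave it alone.
- carton_center (a point): Bystander: cardboard carton 70 x 100 x 90 mm tall; the point is its centre. Leave it alone.
- mug_center (a point): Bystander: white mug, 80 mm diameter, 90 mm tall; the point is its centre. Leave it alone.
Not all that is in view belongs to the job. What is shaped like the part that bears tin_a_center but pink or purple is not meant.

How it is judged:
On the way, in this order (a step that is already met when the one before it is completed fails the run):
1. the scraper is held on the weighing plate while chips still lie there (contact force between the fingers and scraper above 1 N and horizontal distance between scraper_center and plate_center below 0.13 m and height (world z) of any of chip_0_center, chip_1_center, chip_2_center above 0.035 m), for 0.1 s.
2. all chips are off the plate (height (world z) of chip_0_center between -0.02 and 0.03 m and height (world z) of chip_1_center between -0.02 and 0.03 m and height (world z) of chip_2_center between -0.02 and 0.03 m), for 0.1 s.
3. the scraper is set down on the bench and let go (all of step 2 and height (world z) of scraper_center between -0.02 and 0.045 m and contact force between the fingers and scraper below 0.1 N), for 0.1 s.
4. at least one of the lighter tins has been lifted to compare (((height (world z) of tin_a_center above 0.062 m and contact force between the fingers and tin_a above 1 N and ((height (world z) of tin_b_center below 0.055 m and contact force between tin_b and anything else above 3.4 N) or (height (world z) of tin_c_center below 0.055 m and contact force between tin_c and anything else above 3.4 N))) or (height (world z) of tin_b_center above 0.062 m and contact force between the fingers and tin_b above 1 N and ((height (world z) of tin_a_center below 0.055 m and contact force between tin_a and anything else above 3.4 N) or (height (world z) of tin_c_center below 0.055 m and contact force between tin_c and anything else above 3.4 N))) or (height (world z) of tin_c_center above 0.062 m and contact force between the fingers and tin_c above 1 N and ((height (world z) of tin_a_center below 0.055 m and contact force between tin_a and anything else above 3.4 N) or (height (world z) of tin_b_center below 0.055 m and contact force between tin_b and anything else above 3.4 N))))), for 0.1 s.
At the end, for the whole second after the job is handed in: Heaviest tin held still by the fingers alone, within 0.2 rad of upright, underside 60 to 200 mm above the plate, axis within 50 mm of the plate centre; both lighter tins stand on the bench; scraper let go on the bench; all chips on the bench, none on the plate (all of step 3 and ((height (world z) of tin_a_center between 0.142 and 0.282 m and horizontal distance between tin_a_center and plate_center below 0.05 m and angle between tin_a_center's own z axis and vertical below 0.2 rad and contact force between the fingers and tin_a above 2 N and linear speed of tin_a below 0.03 m/s and contact force between tin_a and scraper below 0.05 N and contact force between tin_a and jar below 0.05 N and contact force between tin_a and can below 0.05 N and contact force between tin_a and tape below 0.05 N and contact force between tin_a and carton below 0.05 N and contact force between tin_a and mug below 0.05 N and contact force between tin_a and tin_b below 0.05 N and contact force between tin_a and tin_c below 0.05 N and (height (world z) of tin_b_center between 0.03 and 0.055 m and angle between each of tin_b_center, tin_c_center's own z axis and vertical below 0.15 rad and contact force between each of tin_b, tin_c and anything else below 3.3 N and height (world z) of tin_c_center between 0.03 and 0.055 m)) or (height (world z) of tin_b_center between 0.142 and 0.282 m and horizontal distance between tin_b_center and plate_center below 0.05 m and angle between tin_b_center's own z axis and vertical below 0.2 rad and contact force between the fingers and tin_b above 2 N and linear speed of tin_b below 0.03 m/s and contact force between tin_b and scraper below 0.05 N and contact force between tin_b and jar below 0.05 N and contact force between tin_b and can below 0.05 N and contact force between tin_b and tape below 0.05 N and contact force between tin_b and carton below 0.05 N and contact force between tin_b and mug below 0.05 N and contact force between tin_b and tin_a below 0.05 N and contact force between tin_b and tin_c below 0.05 N and (height (world z) of tin_a_center between 0.03 and 0.055 m and angle between each of tin_a_center, tin_c_center's own z axis and vertical below 0.15 rad and contact force between each of tin_a, tin_c and anything else below 3.3 N and height (world z) of tin_c_center between 0.03 and 0.055 m)) or (height (world z) of tin_c_center between 0.142 and 0.282 m and horizontal distance between tin_c_center and plate_center below 0.05 m and angle between tin_c_center's own z axis and vertical below 0.2 rad and contact force between the fingers and tin_c above 2 N and linear speed of tin_c below 0.03 m/s and contact force between tin_c and scraper below 0.05 N and contact force between tin_c and jar below 0.05 N and contact force between tin_c and can below 0.05 N and contact force between tin_c and tape below 0.05 N and contact force between tin_c and carton below 0.05 N and contact force between tin_c and mug below 0.05 N and contact force between tin_c and tin_a below 0.05 N and contact force between tin_c and tin_b below 0.05 N and (height (world z) of tin_a_center between 0.03 and 0.055 m and angle between each of tin_a_center, tin_b_center's own z axis and vertical below 0.15 rad and contact force between each of tin_a, tin_b and anything else below 3.3 N and height (world z) of tin_b_center between 0.03 and 0.055 m)))); the arm keeps its last pose, push and grip.
It fails at once if the fingers or arm touch a chip (contact force between any of the arm, the fingers and chip_0 above 0.3 N or contact force between any of the arm, the fingers and chip_1 above 0.3 N or contact force between any of the arm, the fingers and chip_2 above 0.3 N).
It fails at once if another item on the bench is moved by more than 25 mm or tipped (distance of any of jar_center, can_center, tape_center, carton_center, mug_center from where it was at the start of the episode above 0.025 m or angle between any of jar_center, can_center, tape_center, carton_center, mug_center's own z axis and vertical above 0.35 rad).
It also fails if it takes over 72 s, if anything falls off the work surface, if the arm or the gripper's body presses on something with over 40 N, if the wrist force passes 120 N, or if a joint passes its speed limit or range.

## Working session

There is one attempt and no reset: what is moved stays moved. The work goes in short steps, Python scripts to look and compute and a tool call to move; the robot and the scene stay as the last step left them, time stands still between calls to the robot, and variables do not carry over. Pictures are saved under pics/ and viewed, and the job is handed in when it is done.

Besides the shell and the picture viewer there is one more tool, called after "Emit:" as a command line: name --argument value ..., lists and objects as JSON in quotes. jog_arm: Moves the arm, as the interface text tells. Its arguments: {"type":"object","properties":{"angular":{"type":"array","items":{"type":"array","items":{"type":"number","minimum":-1,"maximum":1}}},"dp":{"type":"array","items":{"type":"array","items":{"type":"number","minimum":-1,"maximum":1}}},"claw":{"type":"array","items":{"type":"number"}},"newtons":{"type":"number"}},"required":["angular","dp","claw"]}

```bash
ls; mkdir -p pics; cat > h.py <<'E'
import numpy as np, cv2
from plant import state, cams, robot, finder
def snap(n,fn):
    c=cams.capture(n); cv2.imwrite('pics/'+fn,cv2.cvtColor(c['img'],cv2.COLOR_RGB2BGR)); return c
def world(c):
    z=c['z_map'];h,w=z.shape;f=h/2/np.tan(np.radians(c['vertical_fov'])/2)
    u,v=np.meshgrid(np.arange(w),np.arange(h))
    P=np.stack([(u-c['cx'])/f*z,(v-c['cy'])/f*z,z],-1)
    R=cv2.Rodrigues(np.array(c['rvec'],float))[0]
    W=(P-np.array(c['tvec']).ravel())@R; W[z==0]=np.nan
    return W
E
python3 - <<'E'
from h import *
s=state()
for k,v in s.items(): print(k,np.round(v,4))
print(robot.hold_point_z)
a=snap('top','top1.png');b=snap('scene','scene1.png')
np.save('top1.npy',world(a)); np.save('scene1.npy',world(b))
for n in ['plate_center','scraper_center','chip_0_center','tin_a_center','jar_center','can_center','tape_center','carton_center','mug_center']:
  for cam in ['top','scene']:
    for r in finder.place_of(n,cam): print(n,cam,np.round(r['centre'],3),round(r['p'],2))
print(state()['time'])
E
```

```text
pics
time 0.0
qpos [-1.1987  0.7071 -0.0276  1.485   0.022   0.9509 -0.0755]
joint_vel [-0.0009  0.0006  0.0006 -0.0005 -0.0029  0.0001 -0.0007]
effort [ 0.00000e+00 -8.83212e+01  1.23430e+00 -2.36160e+01  1.68000e-02
  6.70000e-03  0.00000e+00]
tool_pos [0.2311 0.5262 0.1972]
ee_rot [-3.1405  0.      2.7278]
force [0.4124 0.4528 0.1605]
ft_torque [ 0.002  -0.0103 -0.0073]
grip_width 0.0853
-0.0187
plate_center top [0.488 0.239 0.04 ] 0.84
plate_center scene [0.496 0.24  0.04 ] 0.93
plate_center scene [ 0.486 -0.014  0.028] 0.58
scraper_center top [ 0.485 -0.01   0.032] 0.55
scraper_center scene [ 0.487 -0.014  0.029] 0.93
chip_0_center top [0.48  0.208 0.043] 0.49
chip_0_center top [ 0.652 -0.027  0.039] 0.46
tin_a_center top [ 0.822 -0.028  0.04 ] 0.95
tin_a_center top [ 0.323 -0.14   0.042] 0.88
tin_a_center top [ 0.654 -0.032  0.04 ] 0.8
tin_a_center top [0.728 0.206 0.042] 0.75
tin_a_center top [0.508 0.277 0.048] 0.2
tin_a_center scene [ 0.32  -0.148  0.042] 0.98
tin_a_center scene [ 0.823 -0.027  0.045] 0.96
tin_a_center scene [0.73  0.204 0.045] 0.95
tin_a_center scene [ 0.652 -0.032  0.042] 0.86
tin_a_center scene [ 0.754 -0.128  0.026] 0.72
jar_center top [ 0.516 -0.174  0.031] 0.93
jar_center scene [ 0.514 -0.164  0.034] 0.76
jar_center scene [ 0.414 -0.259  0.038] 0.22
can_center top [ 0.755 -0.13   0.031] 0.63
can_center top [ 0.414 -0.256  0.043] 0.25
tape_center top [ 0.654 -0.03   0.041] 0.74
tape_center scene [ 0.704 -0.368  0.02 ] 0.65
carton_center top [ 0.552 -0.459  0.045] 0.59
carton_center scene [ 0.551 -0.457  0.042] 0.77
mug_center top [0.75  0.088 0.047] 0.93
mug_center top [0.48  0.209 0.047] 0.56
mug_center scene [0.749 0.09  0.046] 0.95
1.0
```

View pics/top1.png

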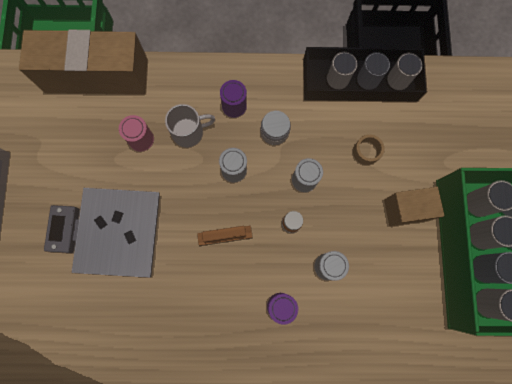

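View pics/scene1.png

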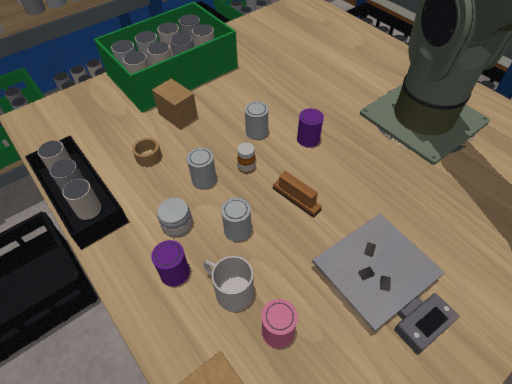

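```bash
python3 - <<'E'
import numpy as np,cv2
W=np.load('top1.npy'); im=cv2.imread('pics/top1.png')
def rect(mask,name):
    n,l,st,c=cv2.connectedComponentsWithStats(mask.astype(np.uint8))
    for i in range(1,n):
        if st[i,4]>15:
            p=W[l==i]; r=cv2.minAreaRect((p[:,:2]*1000).astype(np.float32))
            print(name,np.round(c[i]),st[i,4],'med',np.round(np.nanmean(p,0),4),'rect',np.round(r[0],1),np.round(r[1],1),round(r[2],1))
z=W[...,2]
u,v=np.meshgrid(np.arange(512),np.arange(384))
reg=(u>70)&(u<165)&(v>180)&(v<285)
print('plate z',np.nanmedian(z[reg&(z>.035)&(z<.05)]))
rect(reg&(z>.034)&(z<.056),'plate')
g=im.max(2)
rect(reg&(g<50)&(u>90)&(u<150)&(v>200)&(v<255),'chip')
s=(u>190)&(u<258)&(v>215)&(v<255)
rect(s&(z>.048)&(z<.08),'ridge'); rect(s&(z>.01),'scr')
for a in [(233,162),(308,173),(333,266),(276,127),(294,221),(184,122),(134,130),(233,97),(283,308),(370,150)]:
    m=(abs(u-a[0])<22)&(abs(v-a[1])<22); zz=np.nanpercentile(z[m&(z<.12)],97)
    q=W[m&(abs(z-zz)<.006)]; c,r=cv2.minEnclosingCircle((q[:,:2]*1000).astype(np.float32))
    print(a,round(zz,3),np.round(c),round(r))
E
```

```text
plate z 0.03941421728586543
plate [116. 233.] 6638 med [0.4879 0.2387 0.0398] rect [490.2 239.3] [181.7 200.3] 87.0
chip [117. 217.] 80 med [0.5237 0.2364 0.0485] rect [523.7 236.8] [18.7 23.4] 72.4
chip [100. 222.] 82 med [0.5111 0.2737 0.0493] rect [511.3 274.2] [25.8 16.3] 37.2
chip [130. 237.] 80 med [0.4773 0.2039 0.0493] rect [477.4 204.1] [25.2 14.5] 33.7
ridge [224. 234.] 465 med [ 0.4845 -0.0132  0.0601] rect [485.1 -12.7] [24.4 99.9] 8.4
scr [224. 235.] 726 med [ 0.4825 -0.0142  0.0464] rect [484.8 -12.9] [ 30.  129.7] 8.8
(233, 162) 0.086 [651. -32.] 33
(308, 173) 0.087 [ 627. -209.] 33
(333, 266) 0.087 [ 413. -261.] 32
(276, 127) 0.062 [ 753. -134.] 34
(294, 221) 0.071 [ 516. -173.] 21
(184, 122) 0.09 [748.  88.] 41
(134, 130) 0.086 [728. 204.] 33
(233, 97) 0.086 [821. -30.] 33
(283, 308) 0.087 [ 320. -147.] 32
(370, 150) 0.041 [ 701. -368.] 35
```

Emit:
jog_arm --angular '[[0, 0, 0], [0, 0, 0], [0, 0, 0]]' --dp '[[-0.35, -0.3, 0], [-0.7, -0.6, 0], [-1, -0.87, 0]]' --claw '[1, 1, 1]'

```text
time: 1.3
tool_pos: [0.2885, 0.4046, 0.1977]
ee_rot: [-3.141, 0.0, 2.727]
force: [0.4, 0.4, 0.5]
grip_width: 0.0855
```

Emit:
jog_arm --angular '[[0, 0, 0], [0, 0, 0], [0, 0, 0]]' --dp '[[-0.35, -0.3, 0], [-0.7, -0.6, 0], [-1, -0.87, 0]]' --claw '[1, 1, 1]'

```text
time: 1.6
tool_pos: [0.3458, 0.2827, 0.198]
ee_rot: [3.142, 0.001, 2.727]
force: [0.3, 0.7, 0.1]
grip_width: 0.0855
```

Emit:
jog_arm --angular '[[0, 0, 0], [0, 0, 0], [0, 0, 0]]' --dp '[[-0.35, -0.3, 0], [-0.7, -0.6, 0], [-1, -0.87, 0]]' --claw '[1, 1, 1]'

```text
time: 1.9
tool_pos: [0.403, 0.1606, 0.1982]
ee_rot: [3.141, 0.001, 2.726]
force: [0.3, 1.0, -0.2]
grip_width: 0.0855
```

```bash
cat >> h.py <<'E'
from scipy.spatial.transform import Rotation as Ro
def go(p,ya):
    """ya: desired direction angle (deg) of tool y axis in world"""
    s=state(); R0=Ro.from_euler('xyz',s['ee_rot'])
    R1=Ro.from_euler('xyz',[np.pi,0,np.radians(ya+90)])
    rv=(R0.inv()*R1).as_rotvec()/(2*np.pi)
    R2=Ro.from_euler('xyz',[np.pi,0,np.radians(ya-90)])
    rv2=(R0.inv()*R2).as_rotvec()/(2*np.pi)
    dp=R0.inv().apply(np.array(p)-s['tool_pos'])/0.1
    print('t',round(s['time'],2),'tcp',np.round(s['tool_pos'],4),'rot',np.round(s['ee_rot'],3),'F',np.round(s['force'],2),'w',round(s['grip_width'],4))
    print('dp',np.round(dp,3),'ang',np.round(rv,4),'alt',np.round(rv2,4)); print('tool x',np.round(R0.as_matrix()[:,0],3),'y',np.round(R0.as_matrix()[:,1],3),'q',np.round(s['qpos'],2))
E
python3 -c "
from h import *
go([.485,-.013,.13],8.4)"
```

```text
t 1.9 tcp [0.403  0.1606 0.1982] rot [3.141e+00 1.000e-03 2.726e+00] F [ 0.31  1.05 -0.19] w 0.0855
dp [-1.45  -1.257  0.684] ang [1.000e-04 2.000e-04 1.605e-01] alt [-2.000e-04  2.000e-04 -3.395e-01]
tool x [-0.915  0.404 -0.001] y [0.404 0.915 0.   ] q [-0.39  0.51 -0.1   1.97  0.08  0.67  0.61]
```

Emit:
jog_arm --angular '[[0, 0, 0.02], [0, 0, 0.04], [0, 0, 0.06], [0, 0, 0.08]]' --dp '[[-0.3, -0.3, 0.1], [-0.6, -0.6, 0.2], [-0.9, -0.8, 0.3], [-1, -0.9, 0.3]]' --claw '[1, 1, 1, 1]'

```text
time: 2.3
tool_pos: [0.4592, 0.0347, 0.1675]
ee_rot: [-3.141, 0.002, 2.215]
force: [0.1, 1.1, 0.1]
grip_width: 0.0852
```

```bash
python3 -c "
from h import *
go([.485,-.013,.1],8.4)"
```

```text
t 2.3 tcp [0.4592 0.0347 0.1675] rot [-3.141e+00  2.000e-03  2.215e+00] F [0.09 1.11 0.11] w 0.0852
dp [-0.535 -0.08   0.676] ang [0.     0.0003 0.0791] alt [-4.000e-04  1.000e-04 -4.209e-01]
tool x [-0.6    0.8   -0.002] y [ 0.8  0.6 -0. ] q [-0.16  0.59  0.03  1.93 -0.03  0.62  0.53]
```

Emit:
jog_arm --angular '[[0, 0, 0.02], [0, 0, 0.04], [0, 0, 0.06], [0, 0, 0.079], [0, 0, 0.079], [0, 0, 0.079]]' --dp '[[-0.2, -0.03, 0.2], [-0.4, -0.06, 0.4], [-0.535, -0.08, 0.6], [-0.535, -0.08, 0.67], [-0.535, -0.08, 0.67], [-0.535, -0.08, 0.67]]' --claw '[1, 1, 1, 1, 1, 1]'

```text
time: 2.9
tool_pos: [0.4851, -0.0127, 0.1009]
ee_rot: [3.141, 0.002, 1.722]
force: [-0.8, 0.4, 0.0]
grip_width: 0.0855
```

```bash
python3 -c "
from h import *
go([.485,-.013,.031],8.4)
c=snap('wrist','w1.png')"
```

```text
t 2.9 tcp [ 0.4851 -0.0127  0.1009] rot [3.141e+00 2.000e-03 1.722e+00] F [-0.77  0.41  0.03] w 0.0855
dp [-0.001 -0.002  0.699] ang [0.0001 0.0003 0.0008] alt [-4.000e-04  2.000e-04 -4.992e-01]
tool x [-0.151  0.989 -0.002] y [0.989 0.151 0.001] q [-0.12  0.74  0.13  1.93 -0.19  0.49  0.3 ]
```

View pics/w1.png

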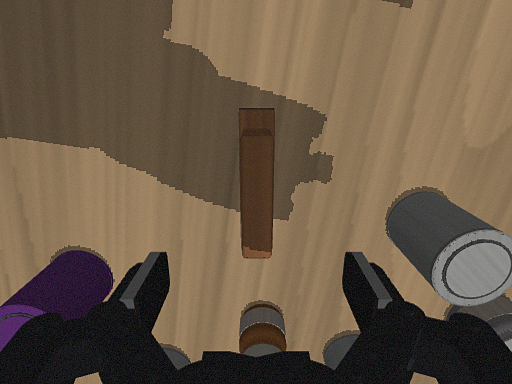

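The scraper (u≈256, v≈108–258) is aligned with and centred between the open fingers, so I'm descending to grip it.

Emit:
jog_arm --angular '[[0, 0, 0], [0, 0, 0], [0, 0, 0], [0, 0, 0], [0, 0, 0], [0, 0, 0], [0, 0, 0], [0, 0, 0], [0, 0, 0], [0, 0, 0]]' --dp '[[0, 0, 0.3], [0, 0, 0.6], [0, 0, 0.7], [0, 0, 0.7], [0, 0, 0.7], [0, 0, 0.7], [0, 0, 0.7], [0, 0, 0.7], [0, 0, 0.7], [0, 0, 0.7]]' --claw '[1, 1, 1, 1, -1, -1, -1, -1, -1, -1]' --newtons 60

```text
time: 3.95
tool_pos: [0.4853, -0.0128, 0.0312]
ee_rot: [3.14, 0.002, 1.722]
force: [0.8, -1.1, -0.6]
grip_width: 0.0004
```

```bash
python3 -c "
from h import *
go([.485,-.013,.073],8.4)"
```

```text
t 3.95 tcp [ 0.4853 -0.0128  0.0312] rot [3.140e+00 2.000e-03 1.722e+00] F [ 0.76 -1.12 -0.63] w 0.0004
dp [-0.002 -0.003 -0.418] ang [0.0002 0.0003 0.0008] alt [-4.000e-04  4.000e-04 -4.992e-01]
tool x [-0.151  0.989 -0.002] y [0.989 0.151 0.002] q [-0.09  0.87  0.09  1.97 -0.21  0.31  0.32]
```

```bash
python3 -c "
from h import *
a=snap('wrist','w2.png');b=snap('scene','s2.png');np.save('s2.npy',world(b))
print(state()['grip_width'])"
```

```text
-0.0002827227927316613
```

View pics/w2.png

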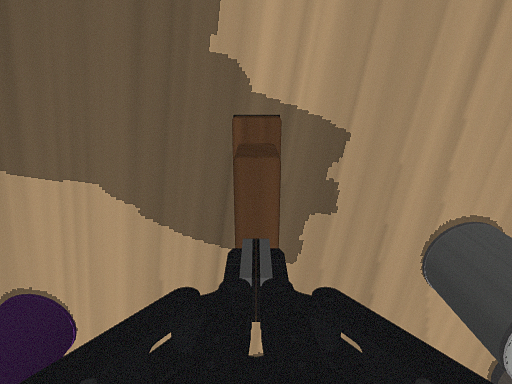

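View pics/s2.png

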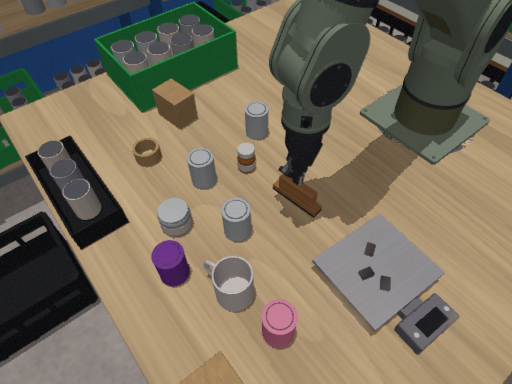

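```bash
python3 - <<'E'
from h import *
W=np.load('s2.npy'); W1=np.load('scene1.npy')
u,v=np.meshgrid(np.arange(512),np.arange(384))
m=(u>270)&(u<330)&(v>120)&(v<190)&(W[...,2]>.05)&(abs(W-W1).max(2)>.02)
for lo,hi in[(.02,.045),(.045,.07),(.07,.1),(.1,.15)]:
    q=W[m&(W[...,2]>lo)&(W[...,2]<hi)]
    print(lo,len(q),np.round(np.median(q,0),3) if len(q) else '')
c=cams.capture('wrist');Ww=world(c)
R=cv2.Rodrigues(np.array(c['rvec'],float))[0]
print('cam pos',-R.T@np.array(c['tvec']).ravel(),'axis',R[2])
for p in [(256,200),(257,150),(256,245),(243,270),(270,270),(320,200),(60,320)]: print(p,np.round(Ww[p[1],p[0]],3))
E
```

```text
0.02 0 
0.045 1 [ 0.477 -0.001  0.067]
0.07 49 [ 0.49  -0.001  0.087]
0.1 282 [0.496 0.002 0.129]
cam pos [0.47328346 0.07037177 0.20733427] axis [ 0.04975041 -0.32079916 -0.94583973]
(256, 200) [0.482 0.016 0.061]
(257, 150) [0.479 0.039 0.045]
(256, 245) [ 0.485 -0.001  0.076]
(243, 270) [ 0.479 -0.002  0.097]
(270, 270) [ 0.49  -0.     0.097]
(320, 200) [ 0.531  0.    -0.001]
(60, 320) [ 0.346 -0.126  0.011]
```

```bash
python3 - <<'E'
from h import *
c=cams.capture('wrist');Ww=world(c)
for v in range(225,300,5): print(v,[tuple(np.round(Ww[v,u],3)) for u in (232,240,247,256,265)])
s=state();print(s['tool_pos'],s['force'],s['effort'],s['grip_width'],s['time'])
E
```

```text
225 [(np.float64(0.471), np.float64(-0.028), np.float64(0.001)), (np.float64(0.476), np.float64(0.002), np.float64(0.062)), (np.float64(0.479), np.float64(0.002), np.float64(0.061)), (np.float64(0.484), np.float64(0.002), np.float64(0.061)), (np.float64(0.489), np.float64(0.003), np.float64(0.06))]
230 [(np.float64(0.471), np.float64(-0.032), np.float64(0.001)), (np.float64(0.476), np.float64(-0.002), np.float64(0.061)), (np.float64(0.48), np.float64(-0.001), np.float64(0.062)), (np.float64(0.484), np.float64(-0.0), np.float64(0.061)), (np.float64(0.489), np.float64(0.0), np.float64(0.061))]
235 [(np.float64(0.472), np.float64(-0.037), np.float64(0.0)), (np.float64(0.476), np.float64(-0.005), np.float64(0.061)), (np.float64(0.48), np.float64(-0.003), np.float64(0.062)), (np.float64(0.485), np.float64(-0.003), np.float64(0.062)), (np.float64(0.49), np.float64(-0.003), np.float64(0.061))]
240 [(np.float64(0.472), np.float64(-0.041), np.float64(-0.0)), (np.float64(0.477), np.float64(-0.007), np.float64(0.061)), (np.float64(0.48), np.float64(-0.002), np.float64(0.07)), (np.float64(0.485)
[... 2933 characters left out ...]
2)), (np.float64(0.481), np.float64(-0.001), np.float64(0.112)), (np.float64(0.485), np.float64(-0.007), np.float64(0.102)), (np.float64(0.488), np.float64(0.0), np.float64(0.112))]
295 [(np.float64(0.476), np.float64(-0.002), np.float64(0.115)), (np.float64(0.479), np.float64(-0.001), np.float64(0.115)), (np.float64(0.481), np.float64(-0.001), np.float64(0.114)), (np.float64(0.486), np.float64(-0.01), np.float64(0.102)), (np.float64(0.488), np.float64(0.0), np.float64(0.115))]
[ 0.48526972 -0.01281955  0.03109617] [-0.58199411 -0.2791653  -0.36695697] [-8.73049430e-03 -8.45001054e+01  3.80669788e+00 -8.59128803e+00
  8.71251250e-03 -4.70164741e-03  3.82272028e-04] 0.0001409300543130256 4.15
```

Emit:
jog_arm --angular '[[0, 0, 0], [0, 0, 0], [0, 0, 0], [0, 0, 0], [0, 0, 0], [0, 0, 0], [0, 0, 0], [0, 0, 0]]' --dp '[[0, 0, -0.1], [0, 0, -0.1], [0, 0, -0.1], [0, 0, -0.1], [0, 0, 0.1], [0, 0, 0.2], [0, 0, 0.3], [0, 0, 0.3]]' --claw '[1, 1, 1, 1, 1, 1, 1, 1]'

```text
time: 4.95
tool_pos: [0.4848, -0.0129, 0.0001]
ee_rot: [-3.141, 0.001, 1.722]
force: [0.7, 0.3, 0.2]
grip_width: 0.0854
```

Emit:
jog_arm --angular '[[0, 0, 0], [0, 0, 0], [0, 0, 0], [0, 0, 0], [0, 0, 0], [0, 0, 0], [0, 0, 0], [0, 0, 0]]' --dp '[[0, 0, 0.05], [0, 0, 0.05], [0, 0, 0.05], [0, 0, 0.05], [0, 0, 0.05], [0, 0, 0.05], [0, 0, 0.05], [0, 0, 0.05]]' --claw '[-1, -1, -1, -1, -1, -1, -1, -1]' --newtons 60

```text
time: 5.75
tool_pos: [0.4849, -0.0129, -0.0046]
ee_rot: [3.141, 0.001, 1.722]
force: [-0.3, 0.5, 6.7]
grip_width: 0.0236
```

```bash
python3 - <<'E'
from h import *
go([.485,-.013,.0],8.4)
c=snap('wrist','w3.png')
E
```

```text
t 5.75 tcp [ 0.4849 -0.0129 -0.0046] rot [3.141e+00 1.000e-03 1.722e+00] F [-0.27  0.55  6.69] w 0.0236
dp [-0.001  0.001 -0.046] ang [0.     0.0002 0.0008] alt [-3.000e-04  0.000e+00 -4.992e-01]
tool x [-0.151  0.989 -0.001] y [0.989 0.151 0.   ] q [-0.07  0.94  0.06  1.98 -0.22  0.22  0.33]
```

View pics/w3.png

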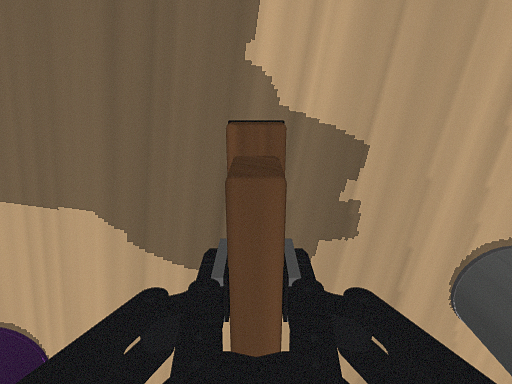

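Emit:
jog_arm --angular '[[0, 0, 0], [0, 0, 0], [0, 0, 0], [0, 0, 0.016], [0, 0, 0.032], [0, 0, 0.032]]' --dp '[[0, 0, -0.2], [0, 0, -0.5], [0, 0, -0.8], [0.35, -0.1, -0.8], [0.7, -0.3, -0.8], [1, -0.4, -0.8]]' --claw '[-1, -1, -1, -1, -1, -1]'

```text
time: 6.4
tool_pos: [0.4286, 0.0812, 0.0755]
ee_rot: [-3.141, 0.001, 1.517]
force: [1.6, 1.1, -2.4]
grip_width: 0.0229
```

```bash
python3 - <<'E'
from h import *
go([.412,.243,.075],-3)
E
```

```text
t 6.4 tcp [0.4286 0.0812 0.0755] rot [-3.141e+00  1.000e-03  1.517e+00] F [ 1.62  1.13 -2.42] w 0.0229
dp [ 1.607 -0.252  0.003] ang [-0.      0.0002 -0.0002] alt [3.000e-04 0.000e+00 4.998e-01]
tool x [ 0.053  0.999 -0.001] y [ 0.999 -0.053 -0.   ] q [-0.35  0.75  0.16  2.11 -0.37  0.3   0.06]
```

Emit:
jog_arm --angular '[[0, 0, 0], [0, 0, 0], [0, 0, 0]]' --dp '[[0.3, -0.1, 0], [0.6, -0.2, 0], [0.9, -0.25, 0]]' --claw '[-1, -1, -1]'

```text
time: 6.7
tool_pos: [0.4076, 0.1737, 0.0755]
ee_rot: [-3.141, 0.001, 1.518]
force: [-0.1, 0.9, -1.7]
grip_width: 0.023
```

```bash
python3 - <<'E'
from h import *
go([.412,.243,.075],-3)
E
```

```text
t 6.7 tcp [0.4076 0.1737 0.0755] rot [-3.141e+00  1.000e-03  1.518e+00] F [-0.14  0.93 -1.69] w 0.023
dp [0.694 0.007 0.004] ang [-0.0001  0.0002 -0.0001] alt [3.000e-04 1.000e-04 4.999e-01]
tool x [ 0.053  0.999 -0.001] y [ 0.999 -0.053 -0.001] q [-0.59  0.76  0.2   2.09 -0.44  0.33 -0.08]
```

Emit:
jog_arm --angular '[[0, 0, 0], [0, 0, 0], [0, 0, 0], [0, 0, 0], [0, 0, 0], [0, 0, 0], [0, 0, 0]]' --dp '[[0.3, 0, 0], [0.6, 0, 0], [0.69, 0, 0.05], [0.69, 0, 0.2], [0.69, 0, 0.3], [0.69, 0, 0.37], [0.69, 0, 0.37]]' --claw '[-1, -1, -1, -1, -1, -1, -1]'

```text
time: 7.4
tool_pos: [0.4111, 0.2418, 0.0377]
ee_rot: [-3.14, 0.002, 1.517]
force: [-0.1, -0.4, -2.1]
grip_width: 0.0235
```

```bash
python3 - <<'E'
from h import *
go([.412,.243,.037],-3)
a=snap('scene','s3.png')
c=snap('top','t3.png')
E
```

```text
t 7.4 tcp [0.4111 0.2418 0.0377] rot [-3.140e+00  2.000e-03  1.517e+00] F [-0.13 -0.45 -2.1 ] w 0.0235
dp [0.012 0.009 0.007] ang [-0.0003  0.0003 -0.0003] alt [5.000e-04 4.000e-04 4.997e-01]
tool x [ 0.054  0.999 -0.002] y [ 0.999 -0.054 -0.002] q [-0.71  0.86  0.2   2.   -0.49  0.33 -0.17]
```

View pics/s3.png

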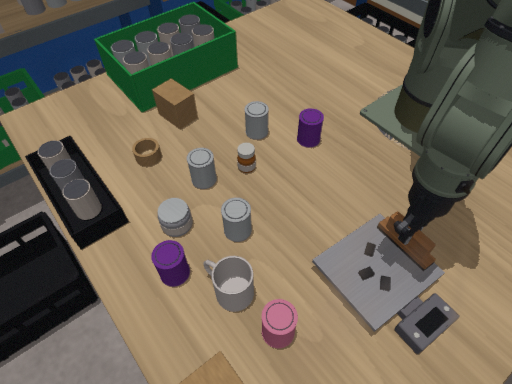

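View pics/t3.png

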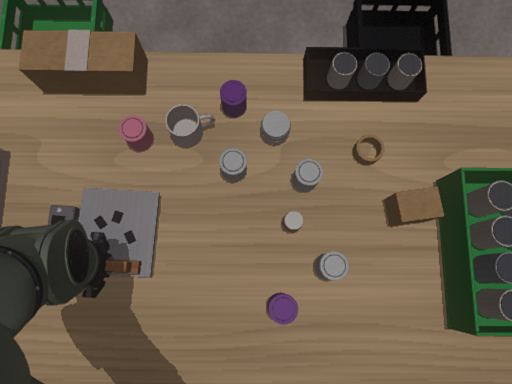

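Emit:
jog_arm --angular '[[0, 0, 0], [0, 0, 0], [0, 0, 0], [0, 0, 0], [0, 0, 0], [0, 0, 0], [0, 0, 0], [0, 0, 0], [0, 0, 0], [0, 0, 0], [0, 0, 0]]' --dp '[[0, 0.05, 0.02], [0, 0.15, 0.02], [0, 0.25, 0.02], [0, 0.35, 0.02], [0, 0.45, 0.02], [0, 0.55, 0.02], [0, 0.65, 0.02], [0, 0.75, 0.02], [0, 0.85, 0.02], [0, 0.95, 0.02], [0, 1, 0.02]]' --claw '[-1, -1, -1, -1, -1, -1, -1, -1, -1, -1, -1]'

```text
time: 8.6
tool_pos: [0.5124, 0.2364, 0.0365]
ee_rot: [-3.142, 0.002, 1.517]
force: [-1.4, 0.1, -1.2]
grip_width: 0.0235
```

```bash
python3 - <<'E'
from h import *
go([.589,.234,.036],-3)
c=snap('scene','s4.png')
E
```

```text
t 8.6 tcp [0.5124 0.2364 0.0365] rot [-3.142e+00  2.000e-03  1.517e+00] F [-1.38  0.06 -1.21] w 0.0235
dp [0.017 0.766 0.005] ang [-0.      0.0003 -0.0003] alt [4.000e-04 0.000e+00 4.997e-01]
tool x [ 0.054  0.999 -0.002] y [ 0.999 -0.054 -0.   ] q [-0.63  0.94  0.28  1.69 -0.42  0.57 -0.16]
```

View pics/s4.png

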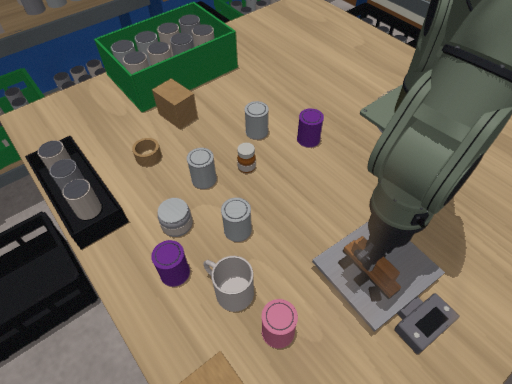

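Emit:
jog_arm --angular '[[0, 0, 0], [0, 0, 0], [0, 0, 0], [0, 0, 0], [0, 0, 0], [0, 0, 0], [0, 0, 0], [0, 0, 0], [0, 0, 0], [0, 0, 0], [0, 0, 0]]' --dp '[[0, 0.05, 0], [0, 0.15, 0], [0, 0.25, 0], [0, 0.35, 0], [0, 0.45, 0], [0, 0.55, 0], [0, 0.65, 0], [0, 0.75, 0], [0, 0.82, 0], [0, 0.82, 0], [0, 0.82, 0]]' --claw '[-1, -1, -1, -1, -1, -1, -1, -1, -1, -1, -1]'

```text
time: 9.75
tool_pos: [0.5942, 0.232, 0.0364]
ee_rot: [-3.141, 0.002, 1.516]
force: [0.5, 0.0, -2.3]
grip_width: 0.0233
```

```bash
python3 - <<'E'
from h import *
go([.589,.234,.036],-3)
c=snap('scene','s5.png');c=snap('top','t5.png')
E
```

```text
t 9.75 tcp [0.5942 0.232  0.0364] rot [-3.141e+00  2.000e-03  1.516e+00] F [ 0.46  0.05 -2.25] w 0.0233
dp [ 0.018 -0.053  0.004] ang [-0.      0.0003 -0.0003] alt [4.000e-04 0.000e+00 4.997e-01]
tool x [ 0.054  0.999 -0.002] y [ 0.999 -0.054 -0.   ] q [-0.56  1.03  0.31  1.39 -0.38  0.78 -0.17]
```

View pics/s5.png

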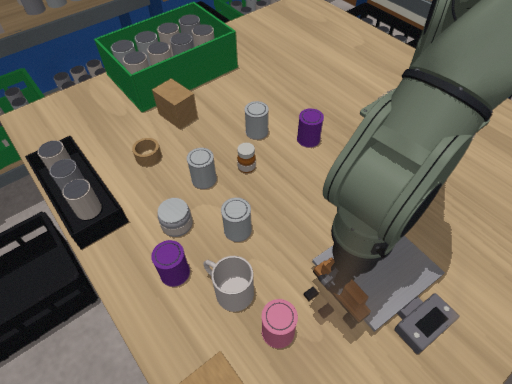

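View pics/t5.png

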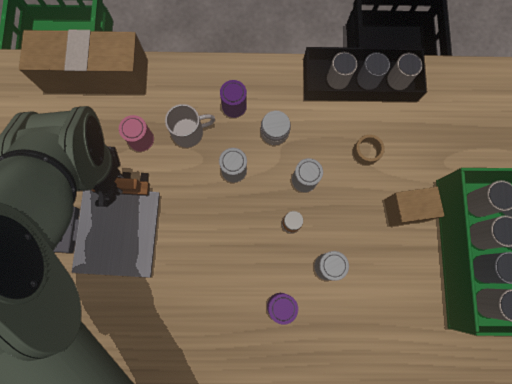

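Emit:
jog_arm --angular '[[0, 0, 0], [0, 0, 0], [0, 0, 0], [0, 0, 0], [0, 0, 0]]' --dp '[[0, 0, -0.2], [0, 0, -0.4], [-0.3, -0.2, -0.5], [-0.6, -0.4, -0.5], [-1, -0.6, -0.5]]' --claw '[-1, -1, -1, -1, -1]'

```text
time: 10.35
tool_pos: [0.5276, 0.1358, 0.0871]
ee_rot: [3.141, 0.001, 1.519]
force: [1.6, -0.7, -2.4]
grip_width: 0.0229
```

Emit:
jog_arm --angular '[[0, 0, 0], [0, 0, 0], [0, 0, 0]]' --dp '[[-0.3, -0.1, 0], [-0.6, -0.3, 0], [-1, -0.5, 0]]' --claw '[-1, -1, -1]'

```text
time: 10.65
tool_pos: [0.4714, 0.0386, 0.0874]
ee_rot: [3.141, 0.0, 1.521]
force: [2.3, -1.9, -2.7]
grip_width: 0.0233
```

```bash
python3 - <<'E'
from h import *
go([.48,0,-.003],-3)
c=snap('scene','s6.png');c=snap('top','t6.png');np.save('t6.npy',world(c))
E
```

```text
t 10.65 tcp [0.4714 0.0386 0.0874] rot [3.141 0.    1.521] F [ 2.28 -1.86 -2.66] w 0.0233
dp [-0.381  0.104  0.904] ang [0.0002 0.0001 0.0004] alt [-1.000e-04  2.000e-04 -4.996e-01]
tool x [ 0.05   0.999 -0.   ] y [ 0.999 -0.05   0.001] q [-0.27  0.76  0.21  1.98 -0.35  0.43  0.16]
```

View pics/s6.png

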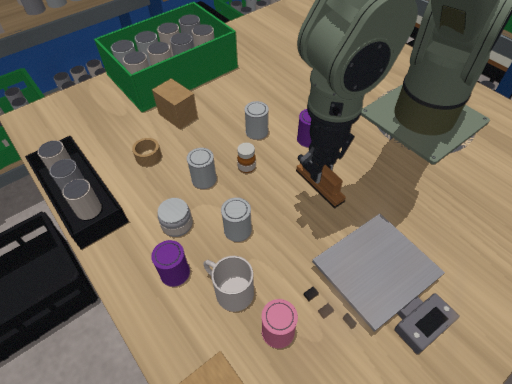

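View pics/t6.png

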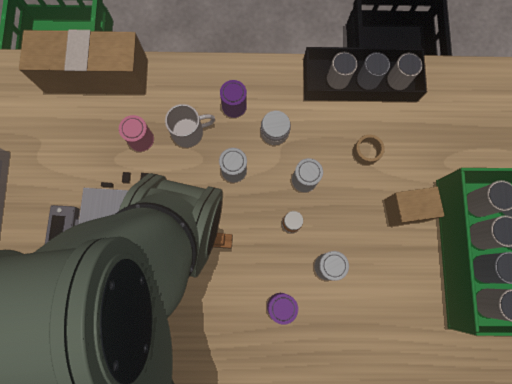

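The plate is clear. All three chips lie on the bench, at (311,294), (325,310) and (349,320) in the scene view. Next I set the scraper down.

Emit:
jog_arm --angular '[[0, 0, 0], [0, 0, 0], [0, 0, 0], [0, 0, 0], [0, 0, 0], [0, 0, 0]]' --dp '[[-0.38, 0.1, 0.1], [-0.38, 0.1, 0.4], [-0.38, 0.1, 0.7], [-0.38, 0.1, 0.85], [-0.38, 0.1, 0.91], [-0.38, 0.1, 0.91]]' --claw '[-1, -1, -1, -1, -1, -1]'

```text
time: 11.35
tool_pos: [0.4776, -0.0047, -0.0032]
ee_rot: [-3.14, 0.003, 1.514]
force: [0.2, -0.3, -1.3]
grip_width: 0.0231
```

Emit:
jog_arm --angular '[[0, 0, 0], [0, 0, 0], [0, 0, 0], [0, 0, 0], [0, 0, 0], [0, 0, 0]]' --dp '[[0, 0, 0], [0, 0, 0], [0, 0, 0], [0, 0, -0.3], [0, 0, -0.7], [0, 0, -1]]' --claw '[1, 1, 1, 1, 1, 1]'

```text
time: 11.95
tool_pos: [0.4778, -0.0044, 0.0991]
ee_rot: [-3.141, 0.003, 1.513]
force: [0.4, 0.1, -0.3]
grip_width: 0.0854
```

```bash
python3 - <<'E'
from h import *
go([.651,-.032,.07],90)
go([.627,-.209,.07],90)
c=snap('wrist','w7.png')
E
```

```text
t 11.95 tcp [ 0.4778 -0.0044  0.0991] rot [-3.141e+00  3.000e-03  1.513e+00] F [ 0.39  0.05 -0.29] w 0.0854
dp [-0.175  1.745  0.291] ang [-0.0004  0.0003 -0.2591] alt [0.0003 0.0004 0.2409]
tool x [ 0.057  0.998 -0.003] y [ 0.998 -0.057 -0.   ] q [-0.19  0.75  0.22  1.95 -0.33  0.48  0.22]
t 11.95 tcp [ 0.4778 -0.0044  0.0991] rot [-3.141e+00  3.000e-03  1.513e+00] F [ 0.39  0.05 -0.29] w 0.0854
dp [-1.956  1.606  0.296] ang [-0.0004  0.0003 -0.2591] alt [0.0003 0.0004 0.2409]
tool x [ 0.057  0.998 -0.003] y [ 0.998 -0.057 -0.   ] q [-0.19  0.75  0.22  1.95 -0.33  0.48  0.22]
```

View pics/w7.png

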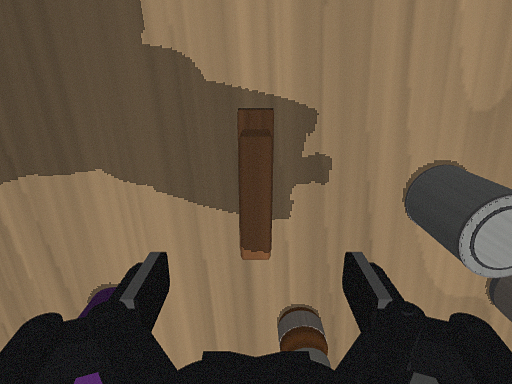

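Emit:
jog_arm --angular '[[0, 0, 0.023], [0, 0, 0.046], [0, 0, 0.069], [0, 0, 0.092], [0, 0, 0.115], [0, 0, 0.138], [0, 0, 0.161], [0, 0, 0.184], [0, 0, 0.207], [0, 0, 0.23], [0, 0, 0.241], [0, 0, 0.241]]' --dp '[[0, 0.1, 0], [0, 0.2, 0], [0, 0.3, 0], [-0.05, 0.4, 0], [-0.1, 0.5, 0], [-0.15, 0.6, 0], [-0.17, 0.7, 0], [-0.17, 0.8, 0], [-0.17, 0.9, 0], [-0.17, 1, 0], [-0.17, 1, 0], [-0.17, 1, 0]]' --claw '[1, 1, 1, 1, 1, 1, 1, 1, 1, 1, 1, 1]'

```text
time: 13.2
tool_pos: [0.578, -0.027, 0.103]
ee_rot: [3.139, -0.004, -0.002]
force: [-0.1, 0.8, 0.3]
grip_width: 0.0853
```

```bash
python3 - <<'E'
from h import *
go([.651,-.032,.085],90)
c=snap('wrist','w8.png')
E
```

```text
t 13.2 tcp [ 0.578 -0.027  0.103] rot [ 3.139e+00 -4.000e-03 -2.000e-03] F [-0.1   0.81  0.25] w 0.0853
dp [0.729 0.048 0.183] ang [-0.001  -0.0006  0.4997] alt [ 0.0004 -0.0006 -0.0003]
tool x [ 1.    -0.002  0.004] y [-0.002 -1.     0.003] q [-0.34  0.95  0.71  1.6  -0.75  0.88 -0.91]
```

View pics/w8.png

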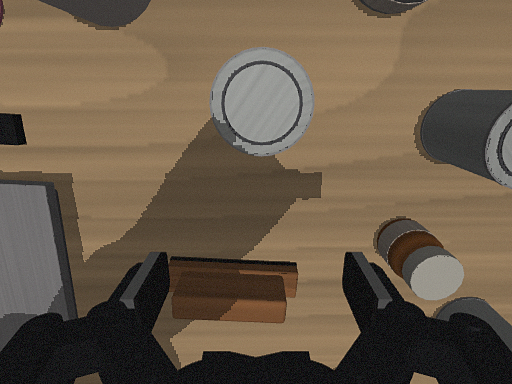

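Emit:
jog_arm --angular '[[0, 0, 0], [0, 0, 0], [0, 0, 0], [0, 0, 0], [0, 0, 0], [0, 0, 0]]' --dp '[[0.3, 0.05, 0], [0.6, 0.05, 0], [0.73, 0.05, 0], [0.73, 0.05, 0], [0.73, 0.05, 0.2], [0.73, 0.05, 0.3]]' --claw '[1, 1, 1, 1, 1, 1]'

```text
time: 13.85
tool_pos: [0.6501, -0.0319, 0.0724]
ee_rot: [3.14, -0.003, 0.002]
force: [0.3, -0.4, -0.5]
grip_width: 0.0852
```

```bash
python3 - <<'E'
from h import *
go([.651,-.032,.0],90)
c=snap('wrist','w9.png')
E
```

```text
t 13.85 tcp [ 0.6501 -0.0319  0.0724] rot [ 3.14e+00 -3.00e-03  2.00e-03] F [ 0.28 -0.37 -0.47] w 0.0852
dp [ 0.007 -0.     0.725] ang [ 0.0007  0.0005 -0.4997] alt [ 0.0003 -0.0005  0.0003]
tool x [1.    0.002 0.003] y [ 0.002 -1.     0.002] q [-0.28  1.08  0.71  1.33 -0.75  1.   -1.01]
```

View pics/w9.png

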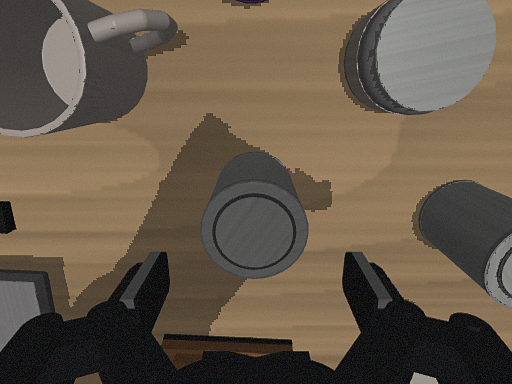

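Emit:
jog_arm --angular '[[0, 0, 0], [0, 0, 0], [0, 0, 0], [0, 0, 0], [0, 0, 0], [0, 0, 0], [0, 0, 0], [0, 0, 0], [0, 0, 0], [0, 0, 0]]' --dp '[[0, 0, 0.25], [0, 0, 0.5], [0, 0, 0.65], [0, 0, 0.72], [0, 0, 0.72], [0, 0, 0.72], [0, 0, 0.72], [0, 0, 0.72], [0, 0, 0.72], [0, 0, 0.72]]' --claw '[1, 1, 1, 1, -1, -1, -1, -1, -1, -1]' --newtons 50

```text
time: 14.9
tool_pos: [0.6504, -0.0319, 0.0004]
ee_rot: [3.14, -0.003, 0.002]
force: [-1.3, -0.4, 8.5]
grip_width: 0.0631
```

Emit:
jog_arm --angular '[[0, 0, 0], [0, 0, 0], [0, 0, 0], [0, 0, 0], [0, 0, 0], [0, 0, 0], [0, 0, 0]]' --dp '[[0, 0, -0.1], [0, 0, -0.3], [0, 0, -0.5], [0, 0, -0.5], [0, 0, -0.5], [0, 0, -0.5], [0, 0, -0.5]]' --claw '[-1, -1, -1, -1, -1, -1, -1]'

```text
time: 15.6
tool_pos: [0.6499, -0.0318, 0.0497]
ee_rot: [3.14, -0.002, 0.002]
force: [0.7, 0.4, -2.1]
grip_width: 0.063
```

```bash
python3 - <<'E'
from h import *
F=[]
for i in range(4):
    F.append(state()['force']); c=cams.capture('scene')
print(np.round(F,2))
cv2.imwrite('pics/s10.png',c['img'][:,:,::-1])
go([.651,-.032,.0],90)
E
```

```text
[[ 0.7   0.42 -2.06]
 [-0.07 -0.64 -1.86]
 [ 0.47 -0.62 -1.63]
 [-0.75 -0.72 -3.21]]
t 15.8 tcp [ 0.6501 -0.0319  0.0501] rot [ 3.14e+00 -3.00e-03  2.00e-03] F [-0.7  -0.45 -1.71] w 0.0631
dp [ 0.007 -0.     0.501] ang [ 0.0006  0.0005 -0.4997] alt [ 0.0003 -0.0004  0.0003]
tool x [1.    0.002 0.003] y [ 0.002 -1.     0.002] q [-0.28  1.11  0.69  1.34 -0.77  0.96 -0.99]
```

View pics/s10.png

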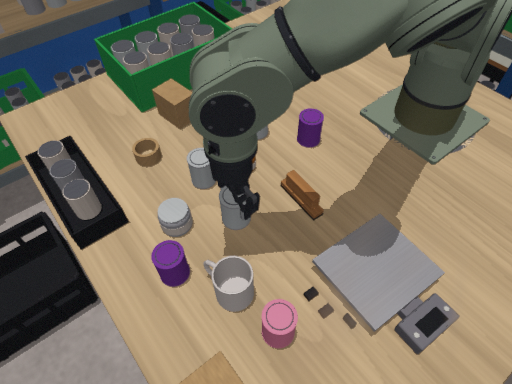

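Tin A is lifted and reads about 2 N, so it is light. Putting it back.

Emit:
jog_arm --angular '[[0, 0, 0], [0, 0, 0], [0, 0, 0], [0, 0, 0], [0, 0, 0], [0, 0, 0], [0, 0, 0], [0, 0, 0], [0, 0, 0], [0, 0, 0], [0, 0, 0], [0, 0, 0]]' --dp '[[0, 0, 0.2], [0, 0, 0.4], [0, 0, 0.48], [0, 0, 0.5], [0, 0, 0.5], [0, 0, 0.5], [0, 0, 0.5], [0, 0, 0.3], [0, 0, 0], [0, 0, -0.3], [0, 0, -0.5], [0, 0, -0.5]]' --claw '[-1, -1, -1, -1, -1, 1, 1, 1, 1, 1, 1, 1]'

```text
time: 17.0
tool_pos: [0.6512, -0.0322, 0.1031]
ee_rot: [3.139, -0.007, 0.002]
force: [-0.1, -0.2, -0.2]
grip_width: 0.0853
```

Emit:
jog_arm --angular '[[0, 0, 0], [0, 0, 0], [0, 0, 0]]' --dp '[[0, 0.4, 0], [-0.1, 0.8, 0], [-0.1, 1, 0]]' --claw '[1, 1, 1]'

```text
time: 17.3
tool_pos: [0.6401, -0.136, 0.1034]
ee_rot: [3.138, -0.006, -0.001]
force: [-0.2, -0.4, 0.5]
grip_width: 0.0852
```

```bash
python3 - <<'E'
from h import *
go([.627,-.209,.08],90)
E
```

```text
t 17.3 tcp [ 0.6401 -0.136   0.1034] rot [ 3.138e+00 -6.000e-03 -1.000e-03] F [-0.17 -0.38  0.52] w 0.0852
dp [-0.132  0.729  0.236] ang [-0.0015 -0.001   0.4998] alt [ 0.0006 -0.001  -0.0002]
tool x [ 1.    -0.001  0.006] y [-0.001 -1.     0.004] q [-0.12  1.04  0.71  1.29 -0.7   1.05 -0.89]
```

Emit:
jog_arm --angular '[[0, 0, 0], [0, 0, 0], [0, 0, 0], [0, 0, 0], [0, 0, 0]]' --dp '[[-0.1, 0.4, 0], [-0.13, 0.73, 0], [-0.13, 0.73, 0.1], [-0.13, 0.73, 0.25], [-0.13, 0.73, 0.25]]' --claw '[1, 1, 1, 1, 1]'

```text
time: 17.8
tool_pos: [0.6266, -0.2074, 0.076]
ee_rot: [3.14, -0.003, -0.0]
force: [0.1, 0.6, -0.3]
grip_width: 0.0854
```

```bash
python3 - <<'E'
from h import *
go([.627,-.209,.0],90)
c=snap('wrist','w11.png')
E
```

```text
t 17.8 tcp [ 0.6266 -0.2074  0.076 ] rot [ 3.14e+00 -3.00e-03 -0.00e+00] F [ 0.11  0.65 -0.27] w 0.0854
dp [0.002 0.015 0.76 ] ang [-0.0008 -0.0005  0.5   ] alt [ 0.0003 -0.0005 -0.    ]
tool x [ 1.    -0.     0.003] y [-0.    -1.     0.002] q [ 0.01  1.08  0.68  1.28 -0.71  1.01 -0.78]
```

View pics/w11.png

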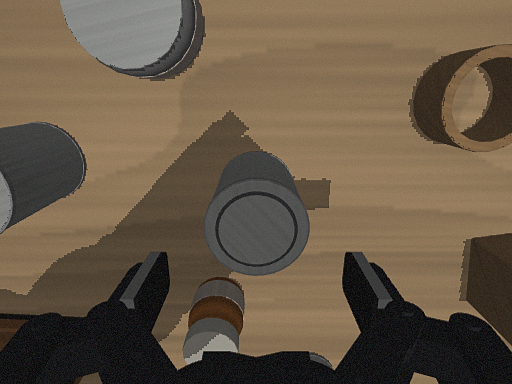

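Emit:
jog_arm --angular '[[0, 0, 0], [0, 0, 0], [0, 0, 0], [0, 0, 0], [0, 0, 0], [0, 0, 0], [0, 0, 0], [0, 0, 0], [0, 0, 0], [0, 0, 0]]' --dp '[[0, 0.01, 0.25], [0, 0.01, 0.5], [0, 0.01, 0.65], [0, 0.01, 0.76], [0, 0.01, 0.76], [0, 0.01, 0.76], [0, 0.01, 0.76], [0, 0.01, 0.76], [0, 0.01, 0.76], [0, 0.01, 0.76]]' --claw '[1, 1, 1, 1, -1, -1, -1, -1, -1, -1]' --newtons 50

```text
time: 18.85
tool_pos: [0.6277, -0.2089, 0.002]
ee_rot: [3.138, -0.005, 0.0]
force: [-0.9, 0.5, 6.0]
grip_width: 0.0629
```

Emit:
jog_arm --angular '[[0, 0, 0], [0, 0, 0], [0, 0, 0], [0, 0, 0], [0, 0, 0], [0, 0, 0], [0, 0, 0]]' --dp '[[0, 0, -0.1], [0, 0, -0.3], [0, 0, -0.5], [0, 0, -0.5], [0, 0, -0.5], [0, 0, -0.5], [0, 0, -0.5]]' --claw '[-1, -1, -1, -1, -1, -1, -1]'

```text
time: 19.55
tool_pos: [0.6271, -0.2086, 0.0513]
ee_rot: [3.139, -0.004, 0.0]
force: [-0.3, -1.4, -2.4]
grip_width: 0.0631
```

```bash
python3 - <<'E'
from h import *
F=[]
for i in range(4):
    F.append(state()['force']); c=cams.capture('scene')
print(np.round(F,2))
cv2.imwrite('pics/s12.png',c['img'][:,:,::-1])
go([.627,-.209,.0],90)
E
```

```text
[[-0.29 -1.35 -2.39]
 [-0.28 -0.43 -1.72]
 [-0.26 -0.3  -1.42]
 [-0.31 -0.33 -2.49]]
t 19.75 tcp [ 0.6273 -0.2088  0.0517] rot [ 3.139 -0.005  0.   ] F [-0.07  0.63 -2.11] w 0.0634
dp [-0.006  0.001  0.517] ang [ 0.0012  0.0008 -0.5   ] alt [ 0.0005 -0.0008  0.    ]
tool x [1.    0.    0.005] y [ 0.    -1.     0.003] q [ 0.01  1.11  0.66  1.3  -0.73  0.97 -0.76]
```

Emit:
jog_arm --angular '[[0, 0, 0], [0, 0, 0], [0, 0, 0], [0, 0, 0], [0, 0, 0], [0, 0, 0], [0, 0, 0], [0, 0, 0], [0, 0, 0], [0, 0, 0], [0, 0, 0], [0, 0, 0]]' --dp '[[0, 0, 0.2], [0, 0, 0.4], [0, 0, 0.48], [0, 0, 0.5], [0, 0, 0.5], [0, 0, 0.5], [0, 0, 0.5], [0, 0, 0.3], [0, 0, 0], [0, 0, -0.3], [0, 0, -0.5], [0, 0, -0.5]]' --claw '[-1, -1, -1, -1, -1, 1, 1, 1, 1, 1, 1, 1]'

```text
time: 20.95
tool_pos: [0.6282, -0.2093, 0.1048]
ee_rot: [3.137, -0.009, 0.0]
force: [-0.0, -0.5, -0.9]
grip_width: 0.0855
```

Emit:
jog_arm --angular '[[0, 0, 0], [0, 0, 0], [0, 0, 0]]' --dp '[[-0.4, 0.1, 0], [-0.8, 0.2, 0], [-1, 0.25, 0]]' --claw '[1, 1, 1]'

```text
time: 21.25
tool_pos: [0.5253, -0.2351, 0.1042]
ee_rot: [3.137, -0.008, -0.002]
force: [1.5, -1.2, -0.3]
grip_width: 0.0852
```

```bash
python3 - <<'E'
from h import *
go([.413,-.261,.08],90)
E
```

```text
t 21.25 tcp [ 0.5253 -0.2351  0.1042] rot [ 3.137e+00 -8.000e-03 -2.000e-03] F [ 1.45 -1.22 -0.3 ] w 0.0852
dp [-1.124  0.259  0.234] ang [-0.0019 -0.0013  0.4997] alt [ 0.0008 -0.0012 -0.0002]
tool x [ 1.    -0.002  0.008] y [-0.002 -1.     0.005] q [ 0.05  0.92  0.66  1.62 -0.71  0.84 -0.57]
```

Emit:
jog_arm --angular '[[0, 0, 0], [0.001, -0.001, 0], [0.001, -0.001, 0]]' --dp '[[-0.4, 0.1, 0], [-0.8, 0.2, 0], [-1, 0.26, 0]]' --claw '[1, 1, 1]'

```text
time: 21.55
tool_pos: [0.4224, -0.2617, 0.1037]
ee_rot: [-3.14, -0.0, -0.004]
force: [0.7, -0.4, 0.2]
grip_width: 0.0854
```

Emit:
jog_arm --angular '[[0, 0, 0], [0, 0, 0], [0, 0, 0], [0, 0, 0]]' --dp '[[-0.12, 0, 0.05], [-0.12, 0, 0.2], [-0.12, 0, 0.25], [-0.12, 0, 0.25]]' --claw '[1, 1, 1, 1]'

```text
time: 21.95
tool_pos: [0.4103, -0.2615, 0.0782]
ee_rot: [-3.14, 0.0, -0.004]
force: [-0.0, 0.4, 0.3]
grip_width: 0.0855
```

```bash
python3 - <<'E'
from h import *
go([.413,-.261,.0],90)
c=snap('wrist','w13.png')
c=snap('top','t13.png')
E
```

```text
t 21.95 tcp [ 0.4103 -0.2615  0.0782] rot [-3.14   0.    -0.004] F [-0.05  0.44  0.26] w 0.0855
dp [ 0.027 -0.004  0.782] ang [1.000e-04 4.000e-04 4.994e-01] alt [-0.0003  0.0001 -0.0006]
tool x [ 1.    -0.004 -0.   ] y [-0.004 -1.    -0.002] q [ 0.22  0.85  0.54  1.94 -0.79  0.57 -0.27]
```

View pics/w13.png

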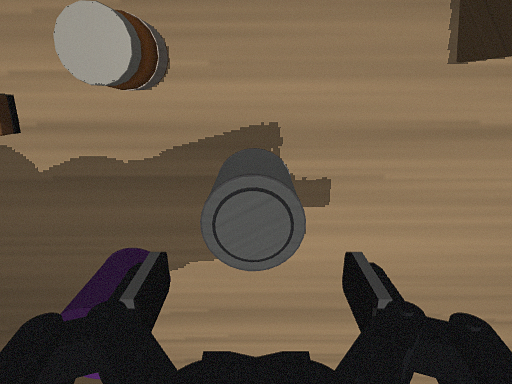

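View pics/t13.png

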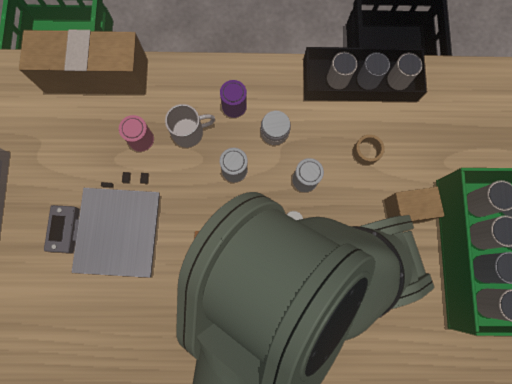

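Emit:
jog_arm --angular '[[0, 0, 0], [0, 0, 0], [0, 0, 0], [0, 0, 0], [0, 0, 0], [0, 0, 0], [0, 0, 0], [0, 0, 0], [0, 0, 0], [0, 0, 0]]' --dp '[[0.025, 0, 0.25], [0.025, 0, 0.5], [0.025, 0, 0.65], [0.025, 0, 0.78], [0.025, 0, 0.78], [0.025, 0, 0.78], [0.025, 0, 0.78], [0.025, 0, 0.78], [0.025, 0, 0.78], [0.025, 0, 0.78]]' --claw '[1, 1, 1, 1, -1, -1, -1, -1, -1, -1]' --newtons 60

```text
time: 23.05
tool_pos: [0.4135, -0.2617, 0.0016]
ee_rot: [-3.141, -0.001, -0.003]
force: [0.1, 1.4, 8.0]
grip_width: 0.0631
```

Emit:
jog_arm --angular '[[0, 0, 0], [0, 0, 0], [0, 0, 0], [0, 0, 0], [0, 0, 0], [0, 0, 0], [0, 0, 0]]' --dp '[[0, 0, -0.1], [0, 0, -0.3], [0, 0, -0.5], [0, 0, -0.5], [0, 0, -0.5], [0, 0, -0.5], [0, 0, -0.5]]' --claw '[-1, -1, -1, -1, -1, -1, -1]'

```text
time: 23.75
tool_pos: [0.4132, -0.2616, 0.051]
ee_rot: [-3.14, -0.001, -0.003]
force: [1.0, 0.9, -4.4]
grip_width: 0.063
```

```bash
python3 - <<'E'
from h import *
F=[]
for i in range(4):
    F.append(state()['force']); c=cams.capture('scene')
print(np.round(F,2))
cv2.imwrite('pics/s14.png',c['img'][:,:,::-1])
go([.490,.239,.15],90)
E
```

```text
[[ 0.97  0.88 -4.4 ]
 [-0.02 -0.02 -3.68]
 [ 0.36 -0.3  -3.6 ]
 [-0.88  0.5  -3.95]]
t 23.95 tcp [ 0.4133 -0.2617  0.0513] rot [-3.141e+00 -1.000e-03 -3.000e-03] F [ 0.25 -0.87 -4.61] w 0.0634
dp [ 0.752 -5.01  -0.983] ang [-2.000e-04  2.000e-04  4.995e-01] alt [-0.0001 -0.0002 -0.0005]
tool x [ 1.    -0.003  0.001] y [-0.003 -1.    -0.001] q [ 0.24  0.89  0.48  1.95 -0.84  0.51 -0.23]
```

Tin C reads about 4 N against 2 N for the other two, so it is the heavy one. I'm carrying it over the plate.

Emit:
jog_arm --angular '[[0, 0, 0], [0, 0, 0], [0, 0, 0], [0, 0, 0], [0, 0, 0]]' --dp '[[0, 0, -0.3], [0, 0, -0.6], [0.05, -0.3, -0.85], [0.1, -0.65, -0.92], [0.15, -1, -0.92]]' --claw '[-1, -1, -1, -1, -1]'

```text
time: 24.45
tool_pos: [0.4289, -0.1608, 0.1443]
ee_rot: [-3.141, -0.003, -0.004]
force: [1.4, 0.1, -5.7]
grip_width: 0.0624
```

Emit:
jog_arm --angular '[[0, 0, 0], [0, 0, 0], [0, 0, 0]]' --dp '[[0.05, -0.35, 0], [0.1, -0.7, 0], [0.15, -1, 0]]' --claw '[-1, -1, -1]'

```text
time: 24.75
tool_pos: [0.4442, -0.059, 0.1443]
ee_rot: [-3.141, -0.002, -0.003]
force: [0.9, -0.2, -4.1]
grip_width: 0.0626
```

Emit:
jog_arm --angular '[[0, 0, 0], [0, 0, 0], [0, 0, 0]]' --dp '[[0.05, -0.35, 0], [0.1, -0.7, 0], [0.15, -1, 0]]' --claw '[-1, -1, -1]'

```text
time: 25.05
tool_pos: [0.4594, 0.043, 0.1443]
ee_rot: [-3.14, -0.002, -0.002]
force: [1.3, 1.4, -4.1]
grip_width: 0.0629
```

Emit:
jog_arm --angular '[[0, 0, 0], [0, 0, 0], [0, 0, 0]]' --dp '[[0.05, -0.35, 0], [0.1, -0.7, 0], [0.15, -1, 0]]' --claw '[-1, -1, -1]'

```text
time: 25.35
tool_pos: [0.4744, 0.145, 0.1443]
ee_rot: [-3.14, -0.002, -0.001]
force: [0.3, 0.1, -4.1]
grip_width: 0.0627
```

```bash
python3 - <<'E'
from h import *
go([.490,.239,.142],90)
E
```

```text
t 25.35 tcp [0.4744 0.145  0.1443] rot [-3.14e+00 -2.00e-03 -1.00e-03] F [ 0.28  0.08 -4.11] w 0.0627
dp [ 0.154 -0.941  0.025] ang [-4.000e-04  4.000e-04  4.998e-01] alt [-0.0002 -0.0003 -0.0002]
tool x [ 1.    -0.001  0.002] y [-0.001 -1.    -0.002] q [-0.77  0.81  0.8   1.85 -0.79  0.83 -1.13]
```

Emit:
jog_arm --angular '[[0, 0, 0], [0, 0, 0], [0, 0, 0], [0, 0, 0], [0, 0, 0], [0, 0, 0], [0, 0, 0]]' --dp '[[0.05, -0.3, 0], [0.1, -0.6, 0], [0.15, -0.85, 0.02], [0.15, -0.94, 0.02], [0.15, -0.94, 0.02], [0.15, -0.94, 0.02], [0.15, -0.94, 0.02]]' --claw '[-1, -1, -1, -1, -1, -1, -1]'

```text
time: 26.05
tool_pos: [0.4897, 0.2379, 0.1427]
ee_rot: [-3.14, -0.002, -0.003]
force: [-0.4, -1.1, -3.5]
grip_width: 0.0628
```

```bash
python3 - <<'E'
from h import *
go([.490,.239,.142],90)
c=snap('scene','s15.png');W=world(c);np.save('s15.npy',W)
t=snap('top','t15.png')
print(state()['force'])
# chips in scene
u,v=np.meshgrid(np.arange(512),np.arange(384))
for a in [(311,294),(325,310),(349,320)]:
    m=(abs(u-a[0])<9)&(abs(v-a[1])<8)&(c['img'].max(2)<110); q=W[m]
    print(a,m.sum(),np.round(np.nanmedian(q,0),3),'zmax',np.round(np.nanmax(q[:,2]),3))
E
```

```text
t 26.05 tcp [0.4897 0.2379 0.1427] rot [-3.14e+00 -2.00e-03 -3.00e-03] F [-0.37 -1.08 -3.54] w 0.0628
dp [ 0.003 -0.011  0.007] ang [-4.000e-04  4.000e-04  4.996e-01] alt [-0.0002 -0.0003 -0.0004]
tool x [ 1.    -0.003  0.002] y [-0.003 -1.    -0.001] q [-0.9   0.88  0.83  1.69 -0.79  0.94 -1.34]
[ 0.49051428 -0.3118977  -4.62889359]
(311, 294) 131 [0.629 0.193 0.008] zmax 0.013
(325, 310) 127 [0.63  0.238 0.008] zmax 0.011
(349, 320) 112 [0.611 0.281 0.015] zmax 0.019
```

View pics/s15.png

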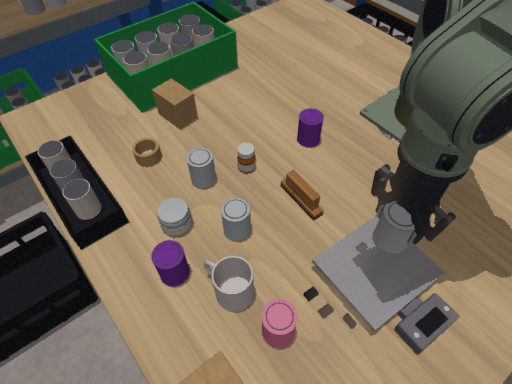

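View pics/t15.png

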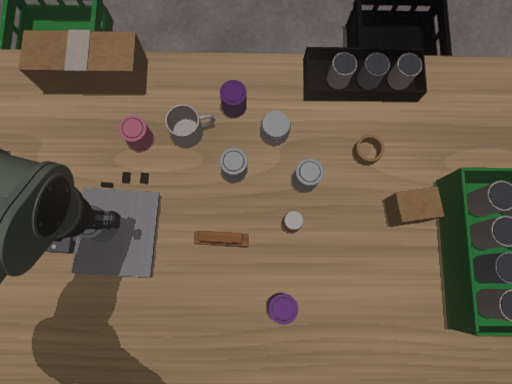

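```bash
python3 - <<'E'
import numpy as np,cv2
im=cv2.imread('pics/s15.png'); cv2.imwrite('pics/z15.png',cv2.resize(im[150:270,340:470],None,fx=5,fy=5))
W=np.load('s15.npy')
for v in range(205,256,5): print(v,[tuple(np.round(W[v,u],3).tolist()) for u in (385,394,403)])
E
```

```text
205 [(0.498, 0.209, 0.223), (0.486, 0.218, 0.223), (0.5, 0.237, 0.256)]
210 [(0.507, 0.216, 0.224), (0.495, 0.225, 0.224), (0.483, 0.235, 0.224)]
215 [(0.515, 0.222, 0.224), (0.503, 0.232, 0.224), (0.492, 0.242, 0.225)]
220 [(0.519, 0.228, 0.219), (0.512, 0.239, 0.225), (0.5, 0.248, 0.225)]
225 [(0.519, 0.231, 0.208), (0.518, 0.245, 0.224), (0.508, 0.254, 0.225)]
230 [(0.522, 0.236, 0.2), (0.52, 0.249, 0.215), (nan, nan, nan)]
235 [(0.521, 0.239, 0.187), (0.517, 0.252, 0.199), (0.511, 0.263, 0.208)]
240 [(0.521, 0.243, 0.176), (0.518, 0.256, 0.189), (0.507, 0.266, 0.191)]
245 [(0.519, 0.247, 0.161), (0.514, 0.259, 0.172), (0.503, 0.269, 0.173)]
250 [(0.518, 0.25, 0.147), (0.512, 0.262, 0.156), (0.493, 0.271, 0.148)]
255 [(0.461, 0.237, 0.041), (0.445, 0.248, 0.039), (0.43, 0.26, 0.038)]
```

View pics/z15.png

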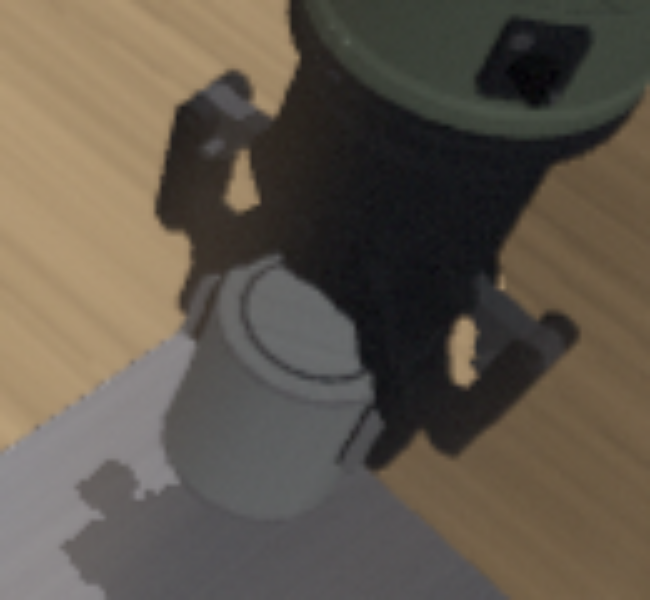

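The tin is held upright: its lid is level at z = 0.224, so the underside is at 0.140. The plate is empty, the chips are on the bench, and the scraper and both light tins are standing. I'm handing it in.

```bash
python3 - <<'E'
from h import *
s=state();print(np.abs(s['joint_vel']).max(),s['grip_width'],s['time'])
print(robot.sign_off())
E
```

```text
0.00412847979631867 0.06277733819266415 26.15
the job is handed in; nothing more can be done
None
```

I handed the job in at 26.2 s. The heaviest tin is held still over the middle of the weighing plate.

- **Scraping:** I swept the three chips off the plate's +x edge with the scraper block. I then stood the scraper on the bench at about (0.48, 0.00).
- **Weighing:** I lifted all three tins in turn. The force readings averaged about 2.1 N for the first, 2.0 N for the second and 4.0 N for the third. The third, which stood at (0.413, -0.261), is the heaviest. The other two went back on the bench where they had stood.
- **Last checks before handing in:**
  - The held tin was level, with its lid at z = 0.224 m. That puts its underside about 100 mm above the plate.
  - The fingers' reported position was within about 2 mm of the plate centre.
  - The grip opening was 62.8 mm and the arm was at rest.
  - All three chips were on the bench, none higher than 0.019 m.
  - The scraper and both lighter tins stood upright, and the other goods looked unmoved in the pictures.

**Disagreement found:** The reported tool height was about 36 mm lower than the fingertips' true height seen in the cameras. Because of this my first scraper grasp closed just above the block, without touching it. I corrected for the offset in every later move.

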